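# Push the carton home in the code reader's corner stop

### The job

Push the small flat carton along the bench into the corner of the L-shaped metal stop, so that the code reader can read it: one long side of the carton flat against the long rail and one end fully home against the short rail. Only push it with the fingers: do not lift or tip it and do not take it between the fingers, and leave the other things on the bench where they are.

Things in the scene. Friction and masses are not known exactly. Their poses are not given: they have to be found in the camera images.
- carton: flat closed box of light card, 88 mm along its x, 58 along its y, 30 high, 0.06 to 0.13 kg, printed on top, loose on the bench, slides easily. Origin: centre of the underside, z up. Starts in front of the long rail (robot's side) and left of the short one, long sides within about 0.45 rad of parallel to the long rail. It and the adaptor may stand in either order.
- corner_stop: two fixed aluminium rails forming an L, 14 mm wide, 16 high. Origin: inside corner at bench level, z up. Long rail: inner face is the plane x = 0, from the corner to y = +440 mm (y about to the robot's left, x about away from the robot). Short rail: inner face y = 0, from the corner to x = -95 mm (towards the robot). The carton belongs at x < 0, y > 0.
- reader (a point): centre of the window of the fixed grey code reader, 37 mm above the bench; the reader stands beyond the short rail, its housing 46x34 mm and 52 mm high, with a plug at the back; it looks over the short rail along the stop's +y at the carton's end
- adaptor: plug-in power adaptor, a block about 88x46x30 mm with two pins at one end; bystander, origin at the centre of its underside
- timer: square bench timer 62x62x18 mm; bystander, origin at the centre of its underside
- tape_roll: flat roll of tape, 61 mm across, 18 mm high; bystander, origin at the centre of its underside
- pocket_meter: pocket meter 138x45x22 mm lying flat; bystander, origin at the centre of its underside
- beaker: small clear beaker, 59 mm across, 72 mm high, upright, near the big fixed photometer, a box 0.29 m high at the left of the bench that fills x 0.39 to 0.71, y 0.49 to 0.75 m (keep the arm clear of it); bystander, origin at the centre of its underside
- white_bottle: upright plastic bottle, 60 mm across, 132 mm high; bystander, origin at the centre of its underside
- brown_bottle: upright glass bottle, 50 mm across, 105 mm high; bystander, origin at the centre of its underside
Not all that is in view belongs to the job. Several things look just like the carton: the one meant starts farthest from the robot's base.

How it is judged:
By the outcome, as a careful person would: the job done as asked, in the order asked, and still so for the second after the job is handed in, with the robot touching nothing.
It also fails if it takes over 64 s, if anything falls off the work surface, if the arm or the gripper's body presses on something with over 40 N, if the wrist force passes 120 N, or if a joint passes its speed limit or range.

### The arm

A 6-joint arm with a two-finger parallel gripper is mounted at the origin on a cart in front of the work surface, level with it; the furniture and walls round the work are solid. World frame = base frame: x ahead of the robot, y to its left, z up, the work surface at z = 0. Lengths are in m, angles in rad, forces in N, time in s.
With the tool pointing down it reaches from about 0.3 to 0.825 m from the base axis. Payload 5.4 kg.
Tool frame: the origin (TCP) lies at the very end of the fingers, on their centre line; the grasp point (between the pads) lies 19 mm behind it; z points along the fingers, x is the direction in which the jaws open and shut, and the axes are right-handed (so a half turn about z gives the same grasp; the last joint's range is limited). The gripper opens to 92 mm and grips with 3 to 60 N. Pads are 20 mm wide; open, the fingers measure 128 mm over their backs; the gripper's body (75 mm by 189 mm) begins 69 mm behind the grasp point.
Start: joints at [0.922, 0.158, 1.597, -0, 1.386, -0.21], TCP at [0.244, 0.521, 0.215] pointing down, gripper open.
Joint ranges: [-2.91, 2.91], [-0.94, 2.29], [0.18, 2.7], [-1.29, 4.43], [0.17, 2.64], [-3, 3]. Speed limits (rad/s): [2.57, 2.57, 3.14, 3.14, 3.14, 3.14].

### API

Orientations are given as a rotation vector (axis times angle).
In Python, from workcell import bot gives the robot as it stands. Calls block until the motion is done:
- bot.goto(position, orientation): joint-space move of the TCP to a pose.
- bot.line_to(position, rot=None, max_speed=0.15): straight line of the TCP; rot=None keeps the orientation; max_speed is the mean speed in m/s.
- bot.set_joints(angles): joint-space move.
- bot.set_gripper(opening, newtons=None): opening from 0.0 (shut) to 1.0 (fully open); newtons is the grip in N (None keeps the last); returns when the fingers have stopped.
- bot.hold(seconds).
- bot.inverse_kinematics(position, orientation): joint angles nearest the present ones, or None.
- bot.read_camera(name): name is "scene" or "side" or "wrist"; returns a dict with "pixels" (384x512x3 uint8, blue, green, red), "fx", "fy", "cx", "cy" (pixels), "R" (3x3) and "t" (3): a world point X has camera coordinates R X + t. Camera axes: x right, y down, z forward; pixel columns grow to the right and rows downward; lengths in m; the calibration is good to about 2 mm. A picture is of the moment at which its call begins. There is no depth.
A pose or a line that the arm cannot do raises bot.MotionError and nothing moves.
- bot.job_done(): hands the job in, once; it reports no verdict.
Readings, each from a call of its own:
- bot.current_clock(): time.
- bot.current_joints(): joint angles.
- bot.current_joint_vel(): joint speeds.
- bot.current_effort(): joint torques, N m.
- bot.current_ee_pos(): TCP position.
- bot.current_tool_rot(): TCP orientation.
- bot.current_contact_force(): force on the tool from outside, world axes, zero at the start.
- bot.current_ft_torque(): the same for the moment, N m.
- bot.current_opening(): opening from 0.0 (shut) to 1.0 (fully open).
Only numpy, scipy, OpenCV 4.12 (cv2) and the standard library are available. Lean on these libraries where they do the work, as an engineer would, in place of code of your own. Each camera call takes 0.05 s, during which the arm holds its last target. There are 200 camera calls.

## Working session

There is one attempt and no reset: what is moved stays moved. The work goes in short steps, each a Python script; the robot and the scene stay as the last script left them, time stands still between calls to the robot, and variables do not carry over. Pictures are saved under pics/ and viewed, about 8 in all and at most 12, crops included, and the job is handed in when it is done.

```bash
mkdir -p pics; ls; cat > h.py <<'E'
import numpy as np, cv2
from workcell import bot
def pix2w(c,u,v,z):
    d=c["R"].T@np.array([(u-c["cx"])/c["fx"],(v-c["cy"])/c["fy"],1.]); o=-c["R"].T@c["t"]
    return o+d*(z-o[2])/d[2]
def w2pix(c,X):
    p=c["R"]@np.asarray(X,float)+c["t"]; return np.array([c["fx"]*p[0]/p[2]+c["cx"],c["fy"]*p[1]/p[2]+c["cy"]])
E
python3 - <<'E'
from h import *
a=[]
for n in ("scene","side"):
    c=bot.read_camera(n); cv2.imwrite(f"pics/{n}0.png",cv2.resize(c["pixels"],(800,600),interpolation=cv2.INTER_CUBIC))
    np.save(n+"0.npy",c,allow_pickle=True)
    print(n,-c["R"].T@c["t"],c["R"][2],c["fx"])
print(bot.current_clock(),bot.current_tool_rot())
E
```

```text
pics
scene [0.29483025 0.65210502 1.40923176] [ 0.14107091 -0.45003251 -0.88179915] 448.7489699992211
side [ 0.61145891 -1.63701539  0.78486727] [-0.04582528  0.91200901 -0.40760227] 486.2121293926214
0.1 [ 2.65114751e+00  1.68442448e+00 -2.46624522e-03]
```

View pics/scene0.png

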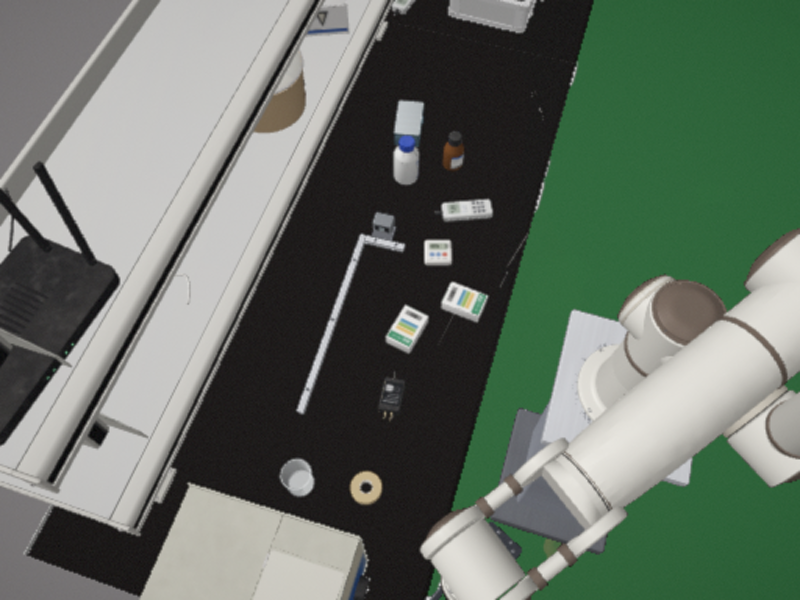

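View pics/side0.png

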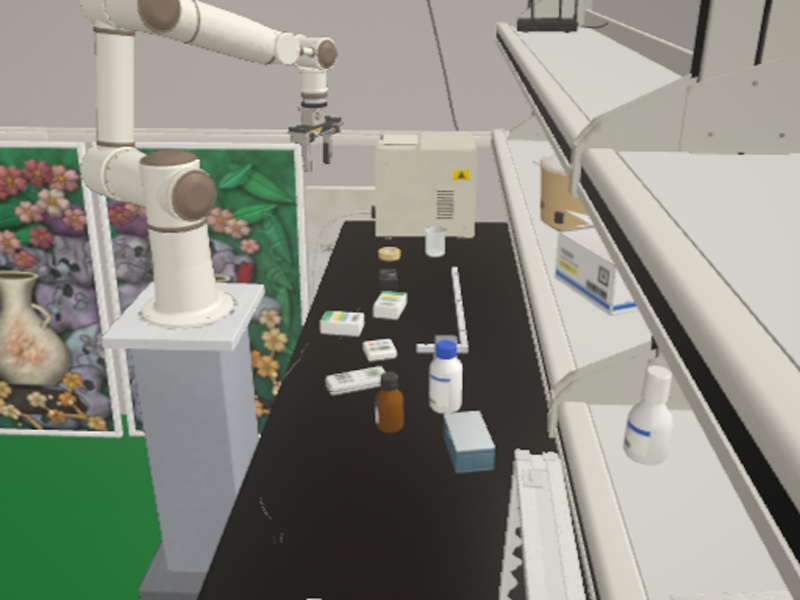

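The scene view shows two look-alike cartons, at about (408,329) and (465,301). The one at (408,329) is nearer the rail and farther from the base, so it is probably the one meant. The L-stop's corner is at about (363,240), and the adaptor at (392,393). I'll confirm with an enlarged crop.

```bash
python3 - <<'E'
from h import *
c=np.load("scene0.npy",allow_pickle=True).item()
im=c["pixels"][130:280,180:330]
cv2.imwrite("pics/crop1.png",cv2.resize(im,(600,600),interpolation=cv2.INTER_CUBIC))
for n,u,v,z in (("carton",408,329,.03),("other",465,300,.03),("corner",363,238,.016)): print(n,pix2w(c,u*.64,v*.64,z))
E
```

```text
carton [0.48342682 0.0192661  0.03      ]
other [ 0.38406474 -0.08767702  0.03      ]
corner [ 0.65814784 -0.18160732  0.016     ]
```

View pics/crop1.png

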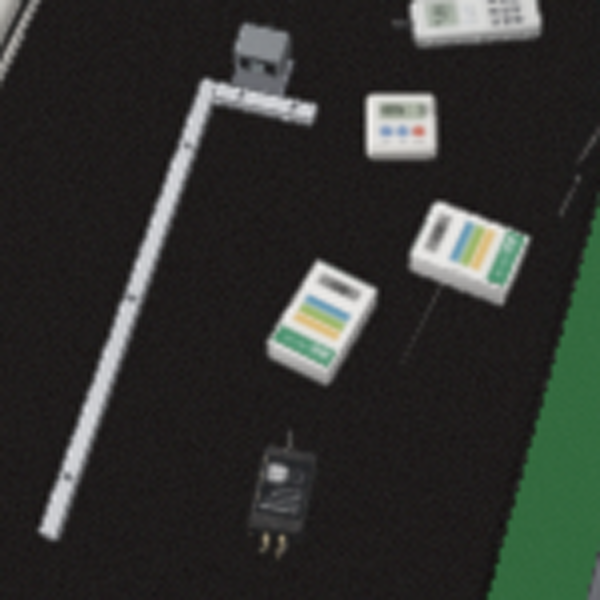

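The crop shows the carton top's corners at about (318,262), (377,292), (329,374) and (269,342). It stands farther from the base (0.48 m against 0.39 m), so it is the one meant. The stop's inner corner is near (214,99), and the long rail's inner edge ends at (62,538). Next I compute the geometry.

```bash
python3 - <<'E'
from h import *
c=np.load("scene0.npy",allow_pickle=True).item()
P=lambda u,v,z: pix2w(c,180+u/4-.375,130+v/4-.375,z)
k=[P(*p,.03)[:2] for p in ((318,262),(377,292),(329,374),(269,342))]
print(np.round(k,4),[np.linalg.norm(k[i]-k[(i+1)%4]).round(4) for i in range(4)],np.mean(k,0))
A=P(214,99,.016);B=P(62,538,.016);C=P(315,122,.016)
for n,p in (("corner",A),("longend",B),("shortend",C)): print(n,p)
print(np.linalg.norm(B-A),np.linalg.norm(C-A)); d=(B-A)/np.linalg.norm(B-A)
print("rail yaw of +y minus 90:",np.degrees(np.arctan2(-d[0],d[1])), "short", np.degrees(np.arctan2((A-C)[1],(A-C)[0])))
e=k[3]-k[0]; e2=k[2]-k[1]; print("carton long",[np.degrees(np.arctan2(-x[0],x[1])) for x in(e,e2)])
for n,q in (("adapt",[(265,448),(318,452),(303,535),(250,527)]),("other",[(438,202),(530,236),(503,296),(412,258)]),("timer",[(366,94),(436,94)])): print(n,[P(*p,.03 if n!="timer" else .018)[:2].round(3) for p in q])
F=lambda u,v,z:pix2w(c,u*.64,v*.64,z)
print("white",F(405,182,0),F(406,140,.132),"brown",F(453,168,0),"reader",F(383,235,0))
E
```

```text
[[ 0.5079 -0.0351]
 [ 0.4508 -0.0229]
 [ 0.467   0.063 ]
 [ 0.5242  0.0503]] [np.float64(0.0584), np.float64(0.0874), np.float64(0.0586), np.float64(0.087)] [0.48744968 0.01382193]
corner [ 0.65236463 -0.17403018  0.016     ]
longend [0.63088684 0.2610183  0.016     ]
shortend [ 0.55635214 -0.17868574  0.016     ]
0.43557832871861324 0.09612530023826335
rail yaw of +y minus 90: 2.826325223646448 short 2.776046493770922
carton long [np.float64(-10.830138723387572), np.float64(-10.658713153490746)]
adapt [array([0.497, 0.142]), array([0.455, 0.132]), array([0.444, 0.204]), array([0.487, 0.21 ])]
other [array([ 0.425, -0.124]), array([ 0.339, -0.116]), array([ 0.347, -0.052]), array([ 0.431, -0.064])]
timer [array([ 0.521, -0.221]), array([ 0.459, -0.24 ])]
white [ 0.61725156 -0.38030488  0.        ] [ 0.62199531 -0.4012103   0.132     ] brown [ 0.51498041 -0.45941583  0.        ] reader [ 0.61956327 -0.21385639  0.        ]
```

```bash
cat >> h.py <<'E'
from scipy.spatial.transform import Rotation as Ro
TH=np.radians(2.8); O=np.array([.6524,-.174])
Rs=np.array([[np.cos(TH),-np.sin(TH)],[np.sin(TH),np.cos(TH)]])
def S(x,y,z): return [*(O+Rs@[x,y]),z]           # stop frame (m) -> world
def toS(p): return Rs.T@(np.asarray(p)[:2]-O)
def rot(deg):                                     # jaw direction, stop frame deg
    a=np.radians(deg)+TH; s,c=np.sin(a),np.cos(a)
    return Ro.from_matrix(np.array([[c,s,0],[s,-c,0],[0,0,-1]])).as_rotvec()
def press(x0,y0,x1,y1,z,step=.002,fmax=4,speed=.03):
    "creep from (x0,y0) to (x1,y1) in the stop frame until the push force rises"
    d=np.array([x1-x0,y1-y0]); L=np.hypot(*d); d/=L; f0=bot.current_contact_force()
    for s in np.append(np.arange(step,L,step),L):
        bot.line_to(S(x0+d[0]*s,y0+d[1]*s,z),max_speed=speed)
        f=Rs.T@(bot.current_contact_force()-f0)[:2]
        if -f@d>fmax: break
    print("press end",toS(bot.current_ee_pos()).round(4),"of",(x1,y1),"f",f.round(2),"t",bot.current_clock())
E
python3 - <<'E'
from h import *
for n,pts in (("scene",[(372,60),(300,222),(200,430)]),("side",[(520,235),(540,360),(549,440)])):
    c=np.load(n+"0.npy",allow_pickle=True).item()
    for z in (0,.03,.08): print(n,z,[pix2w(c,u*.64,v*.64,z)[:2].round(3) for u,v in pts])
for p,r in ((S(-.10,.19,.1),90),(S(-.10,.19,.007),90),(S(-.068,.19,.007),90),(S(-.031,.27,.007),0),(S(-.031,.1,.007),0)):
    q=bot.inverse_kinematics(p,rot(r)); print(np.round(p,3),None if q is None else np.round(q,2))
E
```

```text
scene 0 [array([ 0.833, -0.755]), array([ 0.822, -0.188]), array([0.828, 0.357])]
scene 0.03 [array([ 0.821, -0.725]), array([ 0.811, -0.17 ]), array([0.816, 0.364])]
scene 0.08 [array([ 0.802, -0.675]), array([ 0.793, -0.14 ]), array([0.797, 0.374])]
side 0 [array([0.847, 0.559]), array([ 0.823, -0.22 ]), array([ 0.807, -0.509])]
side 0.03 [array([0.838, 0.475]), array([ 0.814, -0.274]), array([ 0.799, -0.552])]
side 0.08 [array([0.823, 0.335]), array([ 0.801, -0.364]), array([ 0.787, -0.624])]
[0.543 0.011 0.1  ] [-0.2   0.2   1.79 -0.    1.15 -1.82]
[0.543 0.011 0.007] [-0.2   0.34  1.83 -0.    0.97 -1.82]
[0.575 0.012 0.007] [-0.19  0.41  1.74 -0.    0.99 -1.81]
[0.608 0.094 0.007] [-0.04  0.5   1.62  0.    1.03 -0.09]
[ 0.617 -0.076  0.007] [-0.32  0.51  1.6   0.    1.04 -0.37]
```

```bash
python3 - <<'E'
from h import *
cs=toS([.4874,.0138]); print("carton",cs,"near corners",toS([.4508,-.0229]),toS([.467,.063]))
y=cs[1]
bot.line_to([.26,.32,.23],max_speed=.25)
bot.set_gripper(.5)
bot.goto(S(-.228,y,.10),rot(90)); bot.line_to(S(-.228,y,.008),max_speed=.12)
bot.hold(.1); print("f",bot.current_contact_force().round(2),bot.current_clock())
bot.line_to(S(-.080,y,.008),max_speed=.04)
print("f",bot.current_contact_force().round(2))
press(-.080,y,-.064,y,.008,step=.002,fmax=3)
for n in ("scene","wrist"):
    c=bot.read_camera(n); np.save(n+"1.npy",c,allow_pickle=True)
im=np.load("scene1.npy",allow_pickle=True).item()["pixels"][120:240,190:310]
w=c["pixels"]
cv2.imwrite("pics/p1.png",np.hstack([cv2.resize(im,(400,400),interpolation=cv2.INTER_CUBIC),cv2.copyMakeBorder(cv2.resize(w,(400,300)),0,100,0,0,0)]))
E
```

```text
carton [-0.15562903  0.195636  ] near corners [-0.19397812  0.16076772] [-0.17360126  0.2457738 ]
f [ 0.25 -0.01 -0.09] 4.2667
f [-0.16  0.07 -0.58]
press end [-0.0638  0.1956] of (-0.064, np.float64(0.1956360046089975)) f [ 0.14 -0.52] t 10.1167
```

View pics/p1.png

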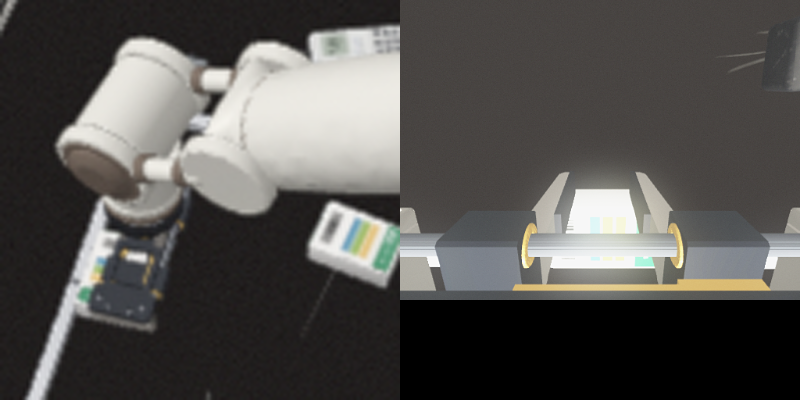

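The carton (left panel, about (110,280)) is parallel to the rail and nearly against it. No contact force yet, so I press on, then go round to the end.

```bash
python3 - <<'E'
from h import *
y=.1956
press(-.064,y,-.050,y,.008,step=.001,fmax=3,speed=.02)
x=toS(bot.current_ee_pos())[0]
bot.line_to(S(x-.02,y,.008),max_speed=.08); bot.line_to(S(x-.03,y,.08),max_speed=.2)
bot.line_to(S(-.09,.30,.12),max_speed=.25)
c=bot.read_camera("scene"); np.save("scene2.npy",c,allow_pickle=True)
cv2.imwrite("pics/p2.png",cv2.resize(c["pixels"][130:260,180:310],(600,600),interpolation=cv2.INTER_CUBIC)); print(bot.current_clock())
E
```

```text
press end [-0.0637  0.1957] of (-0.05, 0.1956) f [-4.23  0.37] t 10.4667
12.0417
```

View pics/p2.png

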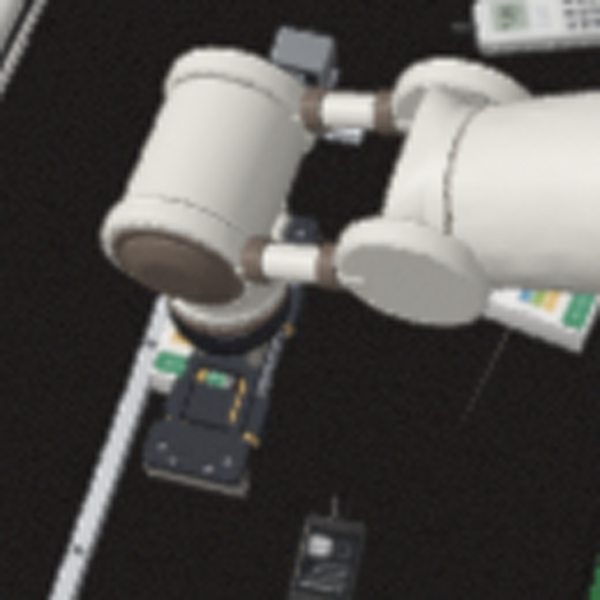

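The carton's green end shows at about (165,370), up against the rail. Now the end push.

```bash
python3 - <<'E'
from h import *
x=-.031
bot.set_gripper(.1)
bot.goto(S(x,.29,.10),rot(0)); bot.line_to(S(x,.28,.009),max_speed=.12)
bot.hold(.1); print("f",bot.current_contact_force().round(2))
bot.line_to(S(x,.110,.009),max_speed=.05)
print("f",bot.current_contact_force().round(2),bot.current_clock())
press(x,.110,x,.082,.009,step=.001,fmax=3,speed=.02)
y=toS(bot.current_ee_pos())[1]
bot.line_to(S(x,y+.02,.009),max_speed=.08); bot.line_to(S(x,y+.03,.1),max_speed=.2)
# side press again
bot.set_gripper(.35)
bot.goto(S(-.11,.046,.10),rot(90)); bot.line_to(S(-.10,.046,.009),max_speed=.12)
bot.line_to(S(-.072,.046,.009),max_speed=.05)
press(-.072,.046,-.058,.046,.009,step=.001,fmax=3,speed=.02)
bx=toS(bot.current_ee_pos())[0]
bot.line_to(S(bx-.02,.046,.009),max_speed=.08); bot.line_to(S(bx-.03,.046,.1),max_speed=.2)
bot.goto([.35,.25,.25],rot(90))
for n in("scene","side"):
    c=bot.read_camera(n); np.save(n+"3.npy",c,allow_pickle=True)
    r=(slice(130,205),slice(205,280)) if n=="scene" else (slice(170,245),slice(240,315))
    cv2.imwrite(f"pics/p3{n}.png",cv2.resize(c["pixels"][r],(600,600),interpolation=cv2.INTER_CUBIC))
a,b=[cv2.imread(f"pics/p3{n}.png")[:, :] for n in("scene","side")]
cv2.imwrite("pics/p3.png",np.hstack([cv2.resize(a,(400,400)),cv2.resize(b,(400,400))]))
print(bot.current_clock())
E
```

```text
f [0.31 0.1  0.09]
f [-0.46  0.71 -0.3 ] 18.6917
press end [-0.031   0.0915] of (-0.031, 0.082) f [1.38 6.11] t 23.6917
press end [-0.0647  0.0461] of (-0.058, 0.046) f [-5.3  -0.74] t 30.4
33.2
```

View pics/p3scene.png

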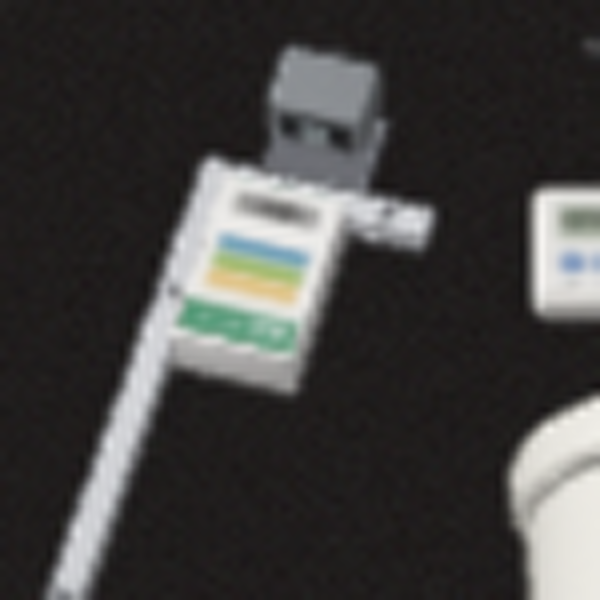

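View pics/p3side.png

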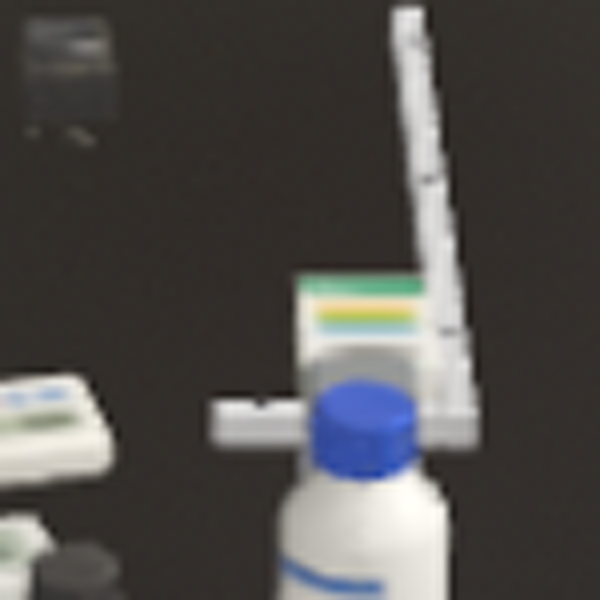

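The carton sits in the corner in both views: left side along the long rail, far end on the short rail at about (290,185) in the scene crop. I give the end one more gentle touch in case the side press shifted it, and check that it stops at the same place.

```bash
python3 - <<'E'
from h import *
x=-.031
bot.set_gripper(.1)
bot.goto(S(x,.13,.11),rot(0)); bot.line_to(S(x,.120,.009),max_speed=.12)
bot.line_to(S(x,.095,.009),max_speed=.05)
press(x,.095,x,.088,.009,step=.0005,fmax=2.5,speed=.02)
y=toS(bot.current_ee_pos())[1]
bot.line_to(S(x,y+.02,.009),max_speed=.08); bot.line_to(S(x,y+.03,.1),max_speed=.2)
bot.goto([.35,.25,.25],rot(45))
p=[]
for n in("scene","side"):
    c=bot.read_camera(n); o=np.load(n+"3.npy",allow_pickle=True).item()
    if n=="scene":
        im=cv2.resize(c["pixels"][130:205,205:280],(600,600),interpolation=cv2.INTER_CUBIC)
        for q in((-.058,.088),(0,.088),(0,0),(-.058,0)):
            u=(w2pix(c,S(*q,.03))-[205,130]+.5)*8; cv2.circle(im,tuple(int(v) for v in u),5,(0,0,255),1)
        cv2.imwrite("pics/p4.png",im)
        f=np.load("scene0.npy",allow_pickle=True).item()["pixels"]; cv2.imwrite("pics/all.png",np.hstack([f[40:330,150:330],c["pixels"][40:330,150:330]]).repeat(2,0).repeat(2,1))
print(bot.current_clock())
E
```

```text
press end [-0.031   0.0915] of (-0.031, 0.088) f [0.31 2.6 ] t 38.9083
41.6083
```

View pics/p4.png

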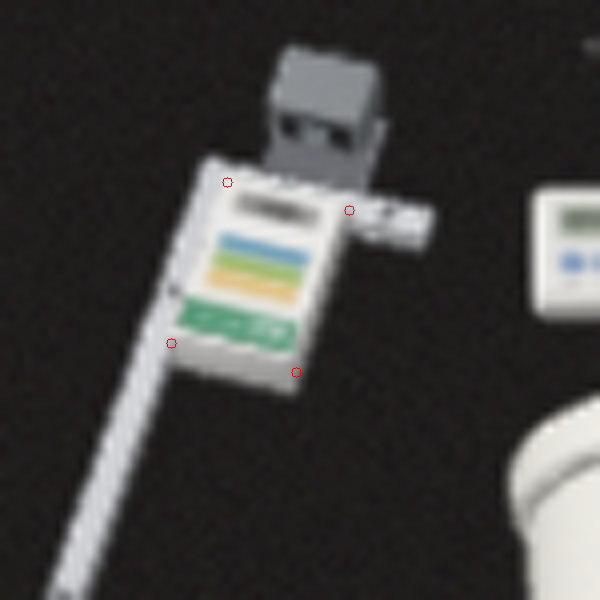

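View pics/all.png

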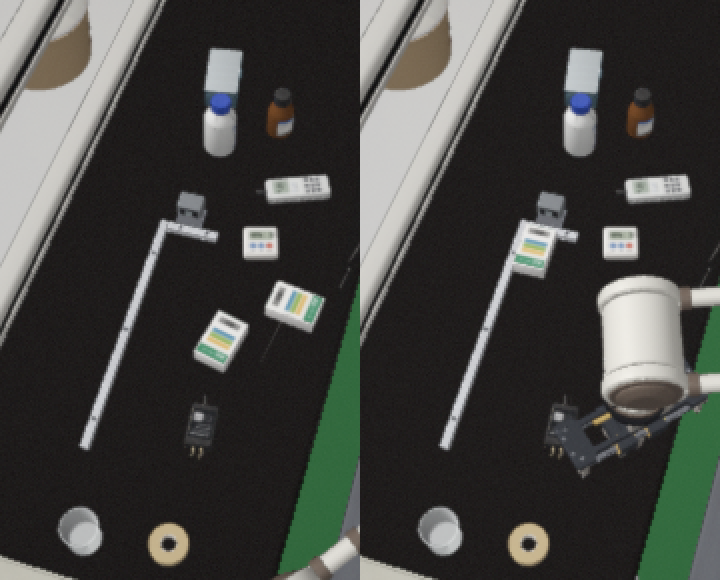

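```bash
python3 -c "
from h import *
bot.job_done(); print(bot.current_clock())"
```

```text
the job is handed in; nothing more can be done
the job is handed in; nothing more can be done
```

The carton is in the corner of the stop, and I handed the job in at about 42 s of the 64 s allowed, with the arm clear of everything. Of the two look-alikes, I moved the one farther from the base.

I pushed it with both fingertips on its near long side until it lay flat on the long rail. Then I pushed its end along the rail to the short rail, and pressed the side and the end once more, lightly.

**Contact checks:**
- **End:** both presses stopped at the same place, y = 91.5 mm, at 6 N and then 2.6 N. It had not moved off the short rail.
- **Side:** the two presses stopped at x = -63.7 mm and then -64.7 mm, at about 4 to 5 N. I put the 1 mm difference down to my estimate of the rail's angle.

**Camera checks:** in the last scene picture the carton's top corners lie within about 1–2 mm of where a fully seated carton should appear. The other things look unmoved from the first picture, though the arm hid the second look-alike and part of the adaptor. Before the last end press, the side view agreed, partly hidden by the white bottle.

**One disagreement:** the end press stopped about 3 mm closer to the corner than the side press would suggest. That is about the error of my corner position, and it is in the "home" direction.

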